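# Latch the folding stand and hold the fixture plate out at its mark

### The job

The fixture plate is to be clamped from below, so it must stick out of the folding stand. First swing the stand's side hook fully down into its catch, then slide the plate out over the stand's front edge, without lifting it off, until the line scribed across it lies at that edge, with the plate square to the edge and not off to one side. Out there the plate tips by itself: keep it flat on the stand and finish while still holding it, leaving the other things on the desk alone.

Things in the scene. Friction and masses are not known exactly. Their poses are not given: they have to be found in the camera images.
- stand: folding bench stand, fixed to the desk: a flat aluminium top 200 x 100 mm (x, y) and 8 mm thick, its upper face 100 mm above the desk, on four dark legs. Origin on the desk under its centre; its own -x points out of its front (to the robot's right and somewhat towards it), +y to the side with the hook (towards the robot and to its left), z up
- stand_edge (a point): middle of the front upper edge of the stand's top, axes as the stand: -x points outward, y runs along the edge, z up. The plate's underside lies at this height
- hook (a joint): angle of the steel side hook, a bar 8 mm wide and 10 mm high along the stand's +y side, swinging in the upright plane about a level axis at its rear end: 0 = level, fully down in the catch (a stop), growing as the ball end swings up; starts raised by 0.3 to 0.7. It stays where it is left; about 1 N at the ball, down or up, moves it
- hook_pivot (a point): centre of the hook's hinge, at the rear (+x) end of the stand's +y side, 83 mm above the desk; the hook turns about the y axis of the stand through it
- hook_ball (a point): centre of the black ball, 22 mm across, on the hook's free end, 200 mm from the pivot. With the hook closed it lies 25 mm in front of the front edge and 75 mm to the +y side of the plate's middle line, 40 mm past the catch (a U of two cheeks 18 mm high), with free room above it
- plate_mark (a point): middle of the dark line scribed across the plate, taken at the plate's underside; axes of the plate: -x towards its nose, z up. The plate is aluminium, 260 x 80 x 10 mm (x, y, z), about 0.45 kg, loose on the stand, a steel bar 18 x 80 x 14 mm on top of its nose end. The line lies 160 mm from the nose end and 100 mm from the tail end; at the start it is 100 to 140 mm behind the front edge. With the line at the edge the plate's weight lies about 50 mm outside the edge
- plate_grip (a point): centre of the upright black grip block that stands on the plate's top on its middle line, 16 mm thick (plate x), 40 mm wide (plate y), 45 mm high; 55 mm from the line towards the tail and 32.5 mm above the plate's underside; the block's top is 22.5 mm above this point. Axes of the plate
- bench_timer: bystander: small timer 62 x 66 x 20 mm on the desk under the place where the nose will hang; origin at its underside
- small_bottle: bystander: bottle 56 mm across, 108 mm high, standing behind the stand (far side); origin at its underside
- cup: bystander: clear beaker 69 mm across, 86 mm high, at the left; origin at its underside
- bottle_mid: bystander: bottle 70 mm across, 146 mm high, at the left; origin at its underside
- marker: bystander: marker pen 135 mm long lying at the left of the desk; origin at its underside

How it is judged:
On the way, in this order (a step that is already met when the one before it is completed fails the run):
1. the side hook is swung fully down into its catch, the plate still well in (value of joint hook below 0.05 rad and x of plate_mark in the frame of stand_edge above 0.05 m), for 0.2 s.
2. the plate is slid out until its line lies at the stand's front edge (x of plate_mark in the frame of stand_edge between -0.006 and 0.006 m), for 0.2 s.
At the end, for the whole second after the job is handed in: The hook is within 0.05 rad of fully down; the scribed line is within 6 mm of the stand's front edge, within 12 mm of its middle and 0.07 rad of square; the plate lies flat (tilt under 0.04 rad) on the stand, still, and the robot's fingers are holding it (all of step 2 and value of joint hook below 0.05 rad and y of plate_mark in the frame of stand_edge between -0.012 and 0.012 m and z of plate_mark in the frame of stand_edge between -0.004 and 0.004 m and angle between the x axis of plate_mark and the x axis of stand_edge, either way round below 0.07 rad and angle between plate_mark's own z axis and vertical below 0.04 rad and contact force between the fingers and plate above 0.5 N and contact force between plate and stand above 0.3 N and linear speed of plate below 0.01 m/s); the arm keeps its last pose, push and grip.
It fails at once if the plate was slid out while the hook was still open (value of joint hook above 0.1 rad and x of plate_mark in the frame of stand_edge below 0.05 m).
It fails at once if the plate tipped (angle between plate_mark's own z axis and vertical above 0.12 rad).
It fails at once if the plate was lifted off the stand (z of plate_mark in the frame of stand_edge above 0.015 m).
It fails at once if a bystander was disturbed (distance of any of bench_timer, small_bottle, cup, bottle_mid, marker from where it was at the start of the episode above 0.03 m).
It also fails if it takes over 42 s, if anything falls off the work surface, if the arm or the gripper's body presses on something with over 40 N, if the wrist force passes 120 N, or if a joint passes its speed limit or range.

### The arm

A 6-joint arm with a two-finger parallel gripper is mounted at the origin on a cart in front of the work surface, level with it; the furniture and walls round the work are solid. World frame = base frame: x ahead of the robot, y to its left, z up, the work surface at z = 0. Lengths are in m, angles in rad, forces in N, time in s.
With the tool pointing down it reaches from about 0.25 to 0.775 m from the base axis. Payload 4 kg.
Tool frame: the origin (TCP) lies midway between the tips of the shut fingers; the grasp point (between the pads) lies 19 mm behind it (robot.tcp_to_grasp is the distance from the TCP to the grasp point, in m); z points along the fingers, y is the line along which they close (so a half turn about z gives the same grasp; the last joint's range is limited). The gripper opens to 94 mm and grips with 3 to 60 N. Pads are 16 mm wide; open, the fingers measure 119 mm over their backs; the gripper's body (75 mm by 177 mm) begins 78 mm behind the grasp point.
Start: joints at [-1.319, 0.087, 1.371, -0, 1.684, -0.103], TCP at [0.191, -0.516, 0.206] pointing down, gripper open.
Joint ranges: [-3.1, 3.1], [-0.76, 2.03], [0.27, 2.55], [-1.08, 4.22], [0.17, 2.65], [-2.57, 2.57]. Speed limits (rad/s): [2.79, 2.79, 3.14, 3.14, 3.14, 3.14].

### API

Orientations are given as [roll, pitch, yaw] about the fixed x, y, z axes, in that order (R = Rz(yaw) Ry(pitch) Rx(roll)).
In Python, from bench import robot, viewer gives the robot as it stands. The module is installed in compiled form; this text tells all that it offers.
- The arm moves only by the shell command python3 -m handwheel 'ROWS' [OPENING]. ROWS is JSON, a list of rows, each a list of 6 numbers: the shift along the tool's x, y, z in units of 0.2 m (1.0 is 0.2 m), then the turn, a rotation vector about the tool's x, y, z in units of 30 degrees (1.0 is 30 degrees). In form: [[x, y, z, wx, wy, wz], ...]. A call has 1 to 10 rows; each row is the pose to reach, as a shift and turn from the pose commanded when the call began, along the tool's axes at that moment; what a row does not reach only later rows make up. A row lasts 1/12 s, in which the tool goes at most 41.7 mm and 7.16 degrees, less where a joint would pass 70% of its speed; a pose out of reach is approached as far as the arm can. A call with a number of a shift or a turn outside -1 to 1 is refused whole. A call with a gripper value outside its range is refused whole. OPENING is the gripper's target within -1 to 1 (shut at 1, half-way at 0, fully open at -1), set as the call begins (- or left out, the last holds). The fingers move at their own pace and stop on an object; the grip force is fixed at half the most. Time passes only in rows, so rows that repeat a pose let the fingers close. It gives the time, the measured TCP pose, the force, the opening and the grip force at its end, in the units of the state.
- robot.get_obs(): the state, without advancing time (a new reading comes with each control period).
- viewer.snapshot(name): name is "side" or "top"; returns the picture (420x560x3 uint8, red, green, blue); there is no depth.
- viewer.calibration(name): a dict with "fx", "fy", "cx", "cy" (pixels), "R" (3x3) and "t" (3): a world point X has camera coordinates R X + t. Camera axes: x right, y down, z forward; pixel columns grow to the right and rows downward; lengths in m; the calibration is good to about 2 mm. A picture is of the moment at which its call begins. calibration takes no time and is no camera call.
- robot.close_job(): hands the job in; it is judged then, once.
The state is a dict: "time": time; "joint_positions": joint angles; "qvel": joint speeds; "joint_torque": joint torques, N m; "tool_pos": TCP position; "ee_rot": TCP orientation; "wrist_force": force on the tool from outside, world axes, zero at the start; "wrist_torque": the same for the moment, N m; "width": finger opening in m; "finger_force": force on a finger pad.
Only numpy, scipy, OpenCV 4.12 (cv2) and the standard library are available. Lean on these libraries where they do the work, as an engineer would, in place of code of your own. Each camera call takes 0.05 s, during which the arm holds its last target. There are 200 camera calls.

## Working session

There is one attempt and no reset: what is moved stays moved. The work goes in short steps, Python scripts to look and compute and a shell command to move; the robot and the scene stay as the last step left them, time stands still between calls to the robot, and variables do not carry over. Pictures are saved under pics/ and viewed, at most 10 in all, crops included, and the job is handed in when it is done.

```bash
mkdir -p pics; python3 - <<'E'
from bench import robot, viewer
import cv2
for n in("side","top"):
    im=viewer.snapshot(n); cv2.imwrite(f"pics/{n}0.png",cv2.resize(im[:,:,::-1],(800,600),interpolation=cv2.INTER_CUBIC)); cv2.imwrite(f"{n}_raw0.png",im[:,:,::-1])
    print(n,viewer.calibration(n))
print(robot.get_obs())
E
```

```text
side {'fx': 468.155235397835, 'fy': 468.155235397835, 'cx': 278.90332142683314, 'cy': 210.513624666913, 'R': array([[-0.96586608, -0.25871229,  0.01306396],
       [-0.14253075,  0.48865369, -0.86075697],
       [ 0.21630465, -0.83323797, -0.50884848]]), 't': array([0.4633972 , 0.26297023, 0.98012603])}
top {'fx': 522.4415695310785, 'fy': 522.4415695310785, 'cx': 288.50476214504494, 'cy': 210.07282473048735, 'R': array([[-0.02495284, -0.99941092,  0.02356187],
       [-0.9978904 ,  0.02348799, -0.06052329],
       [ 0.05993422, -0.0250224 , -0.99788866]]), 't': array([-0.19815399,  0.52914072,  1.33240345])}
{'time': 0.1, 'joint_positions': array([-1.31911406e+00,  8.79052041e-02,  1.37205944e+00,  7.16110565e-06,
        1.68360081e+00, -1.03094065e-01]), 'qvel': array([-0.00102427, -0.00089806, -0.00296534, -0.00051051, -0.00106696,
        0.00038459]), 'joint_torque': array([ 3.30230199e-03, -3.41252625e+01, -3.03301728e+01,  7.21946592e-02,
        3.03914328e-02, -8.91261379e-05]), 'tool_pos': array([ 0.19094055, -0.51528168,  0.2044302 ]), 'ee_rot': array([-3.13963106e+00, -2.10102780e-04,  3.54776925e-01]), 'wrist_force': array([-0.00116337,  0.57249564, -0.26567333]), 'wrist_torque': array([ 0.00657637, -0.04888931, -0.00403906]), 'finger_force': 0.0, 'width': 0.09418321843088981}
```

View pics/top0.png

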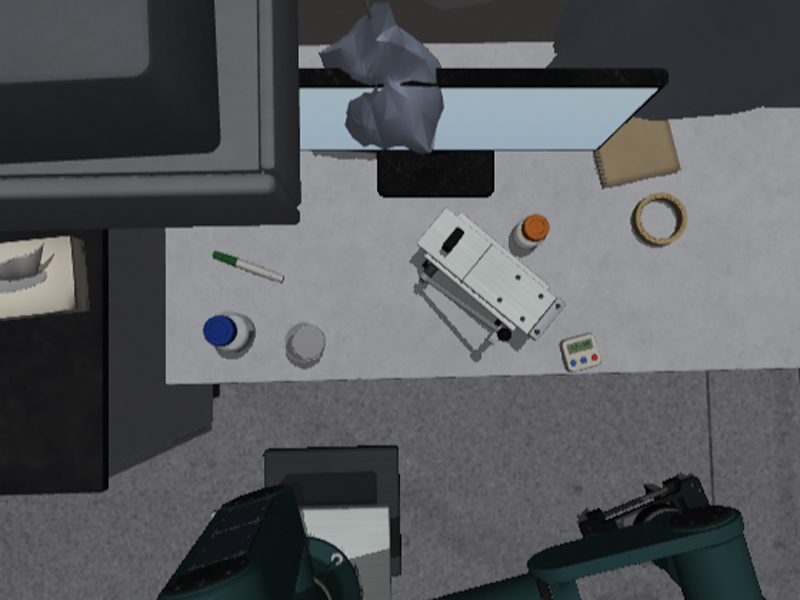

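View pics/side0.png

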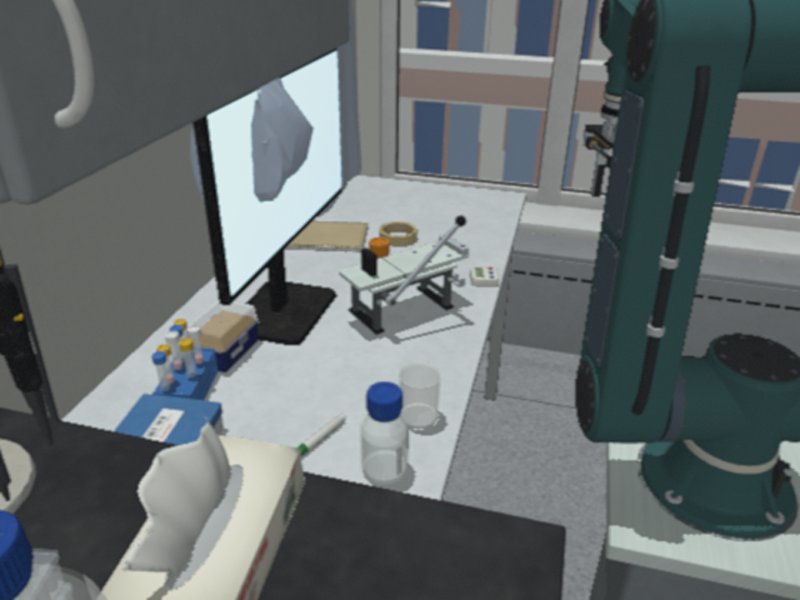

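The top view shows the stand at about (490,275), the black grip at (453,240), the scribed line near (478,263), and the ball at (504,334). The side view shows the hook raised, with the ball at (460,221). I'll enlarge both.

```bash
python3 - <<'E'
import cv2
a=cv2.imread("top_raw0.png")[135:255,280:420]; cv2.imwrite("pics/topc.png",cv2.resize(a,None,fx=5,fy=5,interpolation=cv2.INTER_CUBIC))
a=cv2.imread("side_raw0.png")[140:240,225:355]; cv2.imwrite("pics/sidec.png",cv2.resize(a,None,fx=6,fy=6,interpolation=cv2.INTER_CUBIC))
E
```

```text
(no output)
```

View pics/topc.png

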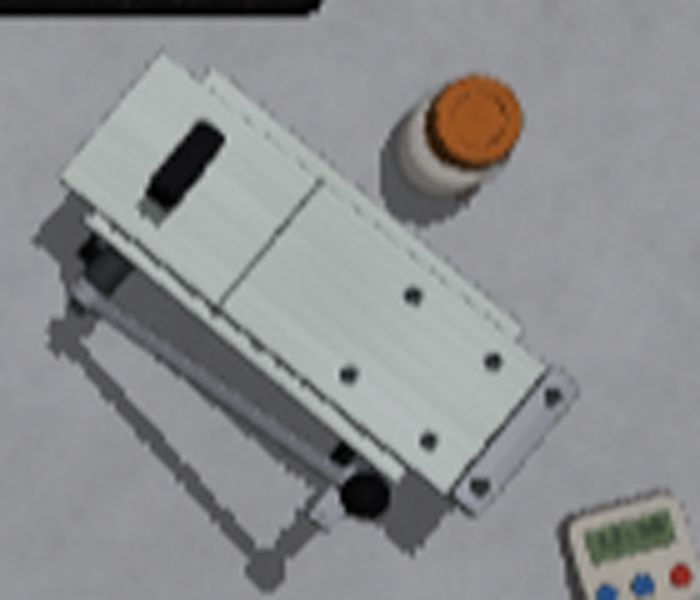

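View pics/sidec.png

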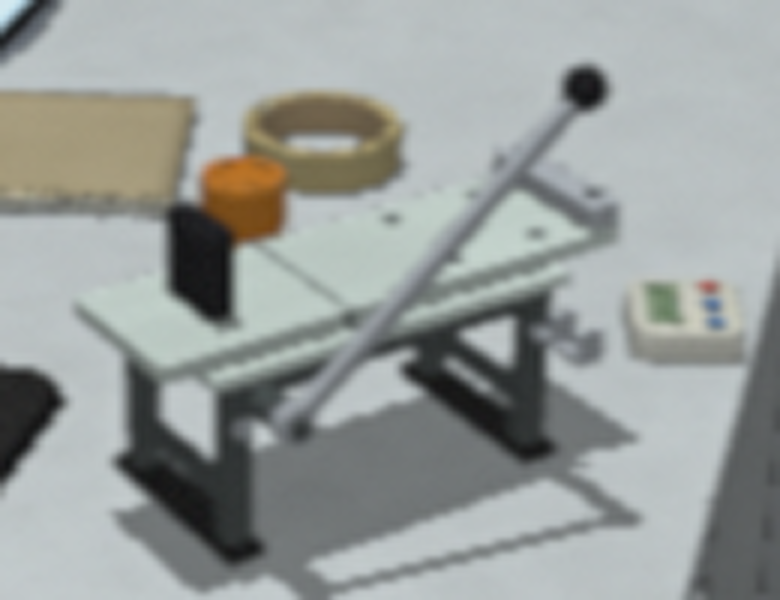

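The crops show the line from (323,180) to (220,303) and the stand's front corners at (521,331) and (405,476), all in top-crop pixels. The ball is at (365,495) in the top crop and (585,88) in the side crop. Next I'll fit the poses.

```bash
cat > h.py <<'E'
import numpy as np
from scipy.optimize import least_squares
from bench import robot, viewer
C={n:viewer.calibration(n) for n in("top","side")}
def proj(n,X):
    c=C[n]; p=np.atleast_2d(X)@c["R"].T+c["t"]
    return np.c_[c["fx"]*p[:,0]/p[:,2]+c["cx"],c["fy"]*p[:,1]/p[:,2]+c["cy"]]
def tri(u,v):
    return least_squares(lambda X:np.r_[(proj("top",X)-u).ravel(),(proj("side",X)-v).ravel()],[.6,-.2,.1])
T=lambda c,s=5,o=(280,135):(np.array(c,float)+.5)/s-.5+o
S=lambda c,s=6,o=(225,140):(np.array(c,float)+.5)/s-.5+o
def fit(obs,x0=(.6,-.2,-2.5+3.14)):  # obs: list (cam,local xyz,pixel)
    def f(q):
        c,s=np.cos(q[2]),np.sin(q[2])
        return np.concatenate([(proj(n,[q[0]+c*l[0]-s*l[1],q[1]+s*l[0]+c*l[1],l[2]])[0]-p) for n,l,p in obs])
    return min((least_squares(f,[x0[0],x0[1],a]) for a in(0,1.5,3,-1.5)),key=lambda r:r.cost)
E
cat > a.py <<'E'
from h import *
st=[("top",(-.1,.05,.1),T((405,476))),("top",(-.1,-.05,.1),T((521,331))),("top",(.1,.05,.1),T((88,218))),("top",(.1,-.05,.1),T((213,72))),
 ("side",(.1,.05,.1),S((212,382))),("side",(-.1,.05,.1),S((570,275)))]
r=fit(st); print("stand",r.x,np.degrees(r.x[2]),r.fun.round(1))
pl=[("top",(.1,-.04,.11),T((165,52))),("top",(.1,.04,.11),T((62,178))),("top",(0,-.04,.11),T((323,180))),("top",(0,.04,.11),T((220,303))),
("top",(-.142,-.04,.11),T((545,370))),("top",(-.142,.04,.11),T((452,496))),("side",(.1,-.04,.11),S((78,305))),("side",(.1,.04,.11),S((160,375))),("side",(0,.04,.11),S((345,303))),("side",(0,-.04,.11),S((258,245)))]
p=fit(pl); print("plate",p.x,np.degrees(p.x[2]),p.fun.round(1))
b=tri(T((365,495)),S((585,88))); print("ball",b.x,b.fun.round(1))
def loc(q,X): c,s=np.cos(q[2]),np.sin(q[2]); d=X[:2]-q[:2]; return np.array([c*d[0]+s*d[1],-s*d[0]+c*d[1],X[2]])
def wor(q,l): c,s=np.cos(q[2]),np.sin(q[2]); return np.array([q[0]+c*l[0]-s*l[1],q[1]+s*l[0]+c*l[1],l[2]])
print("mark in edge",loc(r.x,p.x)+[.1,0,0],"ball in stand",loc(r.x,b.x), "angle", np.arctan2(b.x[2]-.083,.075-loc(r.x,b.x)[0]))
print("grip w",wor(p.x,(.055,0,.1325)),"edge",wor(r.x,(-.1,0,.1)))
a=np.linspace(0,.7,8)
for t in a: print(round(t,2),wor(r.x,(.075-.2*np.cos(t),.075,.083+.2*np.sin(t))).round(4))
E
python3 a.py
```

```text
stand [ 0.56661227 -0.33784164  0.85055178] 48.733027513793715 [-1.1  1.7  1.5 -0.8 -0.9  0.7  0.2 -1.2  0.  -0.3 -0.4 -0.9]
plate [ 0.57994084 -0.32012956  0.85923862] 49.230746571763746 [-0.3  0.1 -0.5  0.1  0.   0.5 -0.1  1.3  1.1 -0.4 -0.9 -0.1 -1.2 -1.6
  0.2 -1.4  0.5  0.9 -0.9 -0.5]
ball [ 0.45630205 -0.34725604  0.2090573 ] [ 0.1  0.3 -0.4 -0. ]
mark in edge [0.12210429 0.00166398 0.85923862] ball in stand [-0.07983343  0.07670463  0.2090573 ] angle 0.6833083160253579
grip w [ 0.61585663 -0.27847555  0.1325    ] edge [ 0.50065542 -0.41300609  0.1       ]
0.0 [ 0.4278 -0.3823  0.083 ]
0.1 [ 0.4285 -0.3816  0.103 ]
0.2 [ 0.4304 -0.3793  0.1227]
0.3 [ 0.4337 -0.3756  0.1421]
0.4 [ 0.4382 -0.3705  0.1609]
0.5 [ 0.4439 -0.3639  0.1789]
0.6 [ 0.4508 -0.3561  0.1959]
0.7 [ 0.4588 -0.347   0.2118]
```

```bash
cat > g.py <<'E'
import sys, numpy as np
from scipy.spatial.transform import Rotation as Q
from bench import robot
# usage: g.py x y z yaw  -> shift (0.2 m units) and turn (30 deg units) from measured pose
def go(x,y,z,yaw):
    o=robot.get_obs(); R=Q.from_euler("xyz",o["ee_rot"])
    w=(R.inv()*Q.from_euler("xyz",[np.pi,0,yaw])).as_rotvec()
    print("t",round(o["time"],2),"pos",o["tool_pos"].round(4),"rot",o["ee_rot"].round(4),"F",o["wrist_force"].round(1),"w",round(o["width"],4),"ff",round(o["finger_force"],1),"q6",o["joint_positions"][5].round(2))
    print("shift",((R.inv().apply(np.array([x,y,z])-o["tool_pos"]))/.2).round(3),"turn",(np.degrees(w)/30).round(3))
if len(sys.argv)>1: go(*map(float,sys.argv[1:]))
E
python3 g.py .33 -.43 .30 -.17; python3 g.py .456 -.347 .27 -.712
```

```text
t 0.1 pos [ 0.1909 -0.5153  0.2044] rot [-3.1396e+00 -2.0000e-04  3.5480e-01] F [-0.   0.6 -0.3] w 0.0942 ff 0.0 q6 -0.1
shift [ 0.8   -0.159 -0.477] turn [-4.000e-03  1.000e-03  1.002e+00]
t 0.1 pos [ 0.1909 -0.5153  0.2044] rot [-3.1396e+00 -2.0000e-04  3.5480e-01] F [-0.   0.6 -0.3] w 0.0942 ff 0.0 q6 -0.1
shift [ 1.535 -0.329 -0.327] turn [-4.000e-03  2.000e-03  2.037e+00]
```

```bash
python3 -m handwheel '[[0.1,0,-0.2,0,0,0.2],[0.2,-0.04,-0.4,0,0,0.4],[0.4,-0.08,-0.48,0,0,0.6],[0.6,-0.12,-0.48,0,0,0.8],[0.8,-0.16,-0.48,0,0,1],[0.8,-0.16,-0.48,0,0,1],[0.8,-0.16,-0.48,0,0,1]]' 1; python3 g.py .456 -.347 .27 -.712
```

```text
time: 0.68
tool_pos: [0.3317, -0.4287, 0.3011]
ee_rot: [-3.141, 0.0, -0.163]
wrist_force: [-1.4, -0.3, 0.3]
width: 0.0512
finger_force: 0.0
t 0.68 pos [ 0.3317 -0.4287  0.3011] rot [-3.1411e+00  4.0000e-04 -1.6320e-01] F [-1.4 -0.3  0.3] w 0.0512 ff 0.0 q6 0.72
shift [ 0.547 -0.504  0.156] turn [-1.000e-03  1.000e-03  1.048e+00]
```

```bash
python3 -m handwheel '[[0.14,-0.13,0,0,0,0.25],[0.28,-0.25,0.04,0,0,0.5],[0.42,-0.38,0.08,0,0,0.75],[0.55,-0.5,0.15,0,0,1],[0.55,-0.5,0.15,0,0,1],[0.55,-0.5,0.15,0,0,1],[0.55,-0.5,0.15,0,0,1]]' 1; python3 g.py .4563 -.3473 .24 -.712;  python3 g.py .4278 -.3823 .09 -.712
```

```text
time: 1.27
tool_pos: [0.4542, -0.351, 0.2707]
ee_rot: [3.141, 0.002, -0.691]
wrist_force: [0.2, -0.2, -0.5]
width: 0.0043
finger_force: 0.0
t 1.27 pos [ 0.4542 -0.351   0.2707] rot [ 3.1406e+00  1.7000e-03 -6.9130e-01] F [ 0.2 -0.2 -0.5] w 0.0043 ff 0.0 q6 1.51
shift [-0.003 -0.021  0.153] turn [0.002 0.003 0.039]
t 1.27 pos [ 0.4542 -0.351   0.2707] rot [ 3.1406e+00  1.7000e-03 -6.9130e-01] F [ 0.2 -0.2 -0.5] w 0.0043 ff 0.0 q6 1.51
shift [-0.     0.204  0.904] turn [0.002 0.003 0.039]
```

```bash
python3 -m handwheel '[[0,-0.02,0.1,0,0,0.04],[0,-0.02,0.18,0,0,0.04],[0,-0.02,0.24,0,0,0.04],[0,0.02,0.31,0,0,0.04],[0,0.06,0.37,0,0,0.04],[0,0.1,0.43,0,0,0.04],[0,0.13,0.5,0,0,0.04],[0,0.15,0.55,0,0,0.04],[0,0.16,0.59,0,0,0.04],[0,0.16,0.59,0,0,0.04]]' 1; python3 g.py .4278 -.3823 .094 -.712
python3 - <<'E'
from bench import viewer
import cv2
im=viewer.snapshot("side"); cv2.imwrite("pics/s1.png",cv2.resize(im[130:250,215:375,::-1],None,fx=5,fy=5,interpolation=cv2.INTER_CUBIC))
E
```

```text
time: 2.1
tool_pos: [0.4335, -0.3746, 0.1512]
ee_rot: [-3.141, 0.004, -0.714]
wrist_force: [-0.1, 0.8, 0.4]
width: 0.0004
finger_force: 0.0
t 2.1 pos [ 0.4335 -0.3746  0.1512] rot [-3.1412  0.0036 -0.7144] F [-0.1  0.8  0.4] w 0.0004 ff 0.0 q6 1.47
shift [0.005 0.048 0.286] turn [-0.001  0.007 -0.005]
```

View pics/s1.png

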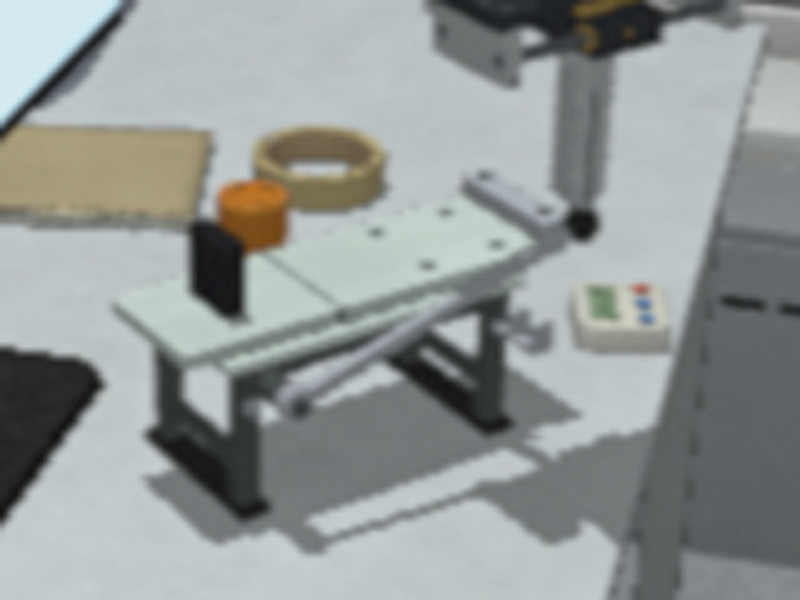

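The fingers sit on the ball at (583,223) and the hook has swung down to about 0.3 rad. I'll carry on to the stop.

```bash
python3 -m handwheel '[[0,0.015,0.06,0,0,0],[0,0.025,0.11,0,0,0],[0,0.035,0.16,0,0,0],[0,0.042,0.21,0,0,0],[0,0.046,0.25,0,0,0],[0,0.048,0.28,0,0,0],[0,0.048,0.3,0,0,0],[0,0.048,0.31,0,0,0],[0,0.048,0.32,0,0,0],[0,0.048,0.32,0,0,0]]' 1; python3 g.py .4278 -.3823 .094 -.712
```

```text
time: 2.98
tool_pos: [0.4283, -0.3819, 0.0932]
ee_rot: [3.141, -0.001, -0.713]
wrist_force: [-5.4, 4.0, 13.6]
width: 0.0007
finger_force: 6.7
t 2.98 pos [ 0.4283 -0.3819  0.0932] rot [ 3.1409e+00 -9.0000e-04 -7.1310e-01] F [-5.4  4.  13.6] w 0.0007 ff 6.7 q6 1.46
shift [-0.001  0.003 -0.004] turn [ 0.001 -0.002 -0.002]
```

```bash
python3 -m handwheel '[[0,0,0,0,0,0],[0,0,0,0,0,0],[0,0,-0.1,0,0,0],[0,0,-0.3,0,0,0],[0,0,-0.5,0,0,0],[0,0,-0.7,0,0,0],[0,0,-0.75,0,0,0],[0,0,-0.75,0,0,0],[0,0,-0.75,0,0,0]]' -1; python3 g.py .6159 -.2785 .24 -.712
python3 - <<'E'
from bench import viewer
import cv2
im=viewer.snapshot("side"); cv2.imwrite("pics/s2.png",cv2.resize(im[130:250,215:375,::-1],None,fx=5,fy=5,interpolation=cv2.INTER_CUBIC))
E
```

```text
time: 3.73
tool_pos: [0.4287, -0.382, 0.2393]
ee_rot: [3.142, -0.001, -0.713]
wrist_force: [0.1, -0.5, -0.2]
width: 0.0572
finger_force: 0.0
t 3.73 pos [ 0.4287 -0.382   0.2393] rot [ 3.1416e+00 -6.0000e-04 -7.1320e-01] F [ 0.1 -0.5 -0.2] w 0.0572 ff 0.0 q6 1.46
shift [ 0.37  -1.004 -0.003] turn [ 0.    -0.001 -0.002]
```

View pics/s2.png

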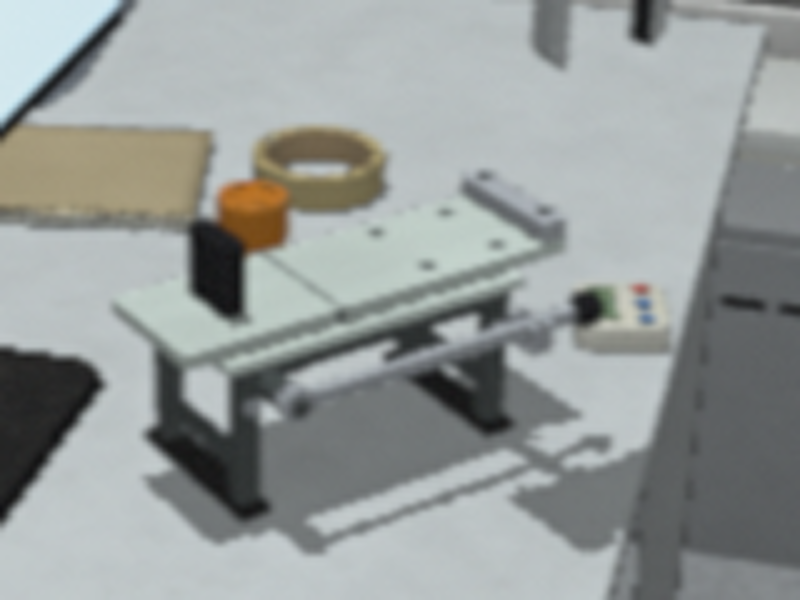

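The hook is in the catch, with the ball at (587,307); the plate hasn't moved and the grip's top is around (215,232). I'll compare both against my model and move above the grip.

```bash
python3 - <<'E'
from h import *
import contextlib,io
with contextlib.redirect_stdout(io.StringIO()): exec(open("a.py").read())
cv=lambda p,o,s:((p-o+.5)*s-.5).round(0)
for t in (0,.03,.05,.1): print(t,cv(proj("side",wor(r.x,(.075-.2*np.cos(t),.075,.083+.2*np.sin(t)))),(215,130),5))
for z in(.155,.11):
  L=[(.055+a,b,z) for a in(-.008,.008) for b in(-.02,.02)]
  W=np.array([wor(p.x,l) for l in L]); print("side\n",cv(proj("side",W),(215,130),5),"\ntop\n",cv(proj("top",W),(280,135),5))
E
python3 -m handwheel '[[0.1,-0.15,0,0,0,0],[0.15,-0.3,0,0,0,0],[0.2,-0.45,0,0,0,0],[0.25,-0.6,0,0,0,0],[0.3,-0.75,0,0,0,0],[0.35,-0.9,0,0,0,0],[0.37,-1,0,0,0,0],[0.37,-1,0,0,0,0],[0.37,-1,0,0,0,0],[0.37,-1,0,0,0,0]]' -1; python3 g.py .6159 -.2785 .118 -.712
```

```text
0 [[582. 307.]]
0.03 [[583. 298.]]
0.05 [[583. 292.]]
0.1 [[583. 277.]]
side
 [[209. 213.]
 [248. 241.]
 [184. 220.]
 [223. 248.]] 
top
 [[231. 139.]
 [177. 204.]
 [205. 117.]
 [151. 183.]]
side
 [[209. 286.]
 [248. 314.]
 [185. 293.]
 [223. 322.]] 
top
 [[222. 153.]
 [170. 216.]
 [197. 132.]
 [145. 195.]]
time: 4.62
tool_pos: [0.6142, -0.2793, 0.237]
ee_rot: [3.14, 0.004, -0.714]
wrist_force: [0.3, 0.3, -0.2]
width: 0.0938
finger_force: 0.0
t 4.62 pos [ 0.6142 -0.2793  0.237 ] rot [ 3.14    0.0041 -0.7138] F [ 0.3  0.3 -0.2] w 0.0938 ff 0.0 q6 1.77
shift [ 0.006 -0.01   0.595] turn [ 0.003  0.008 -0.003]
```

```bash
python3 -m handwheel '[[0.006,-0.01,0.1,0,0,0],[0.006,-0.01,0.2,0,0,0],[0.006,-0.01,0.3,0,0,0],[0.006,-0.01,0.4,0,0,0],[0.006,-0.01,0.48,0,0,0],[0.006,-0.01,0.54,0,0,0],[0.006,-0.01,0.58,0,0,0],[0.006,-0.01,0.59,0,0,0],[0.006,-0.01,0.59,0,0,0],[0.006,-0.01,0.59,0,0,0]]' -1; python3 g.py .6159 -.2785 .117 -.712
```

```text
time: 5.45
tool_pos: [0.6179, -0.279, 0.1227]
ee_rot: [-3.141, -0.002, -0.714]
wrist_force: [-0.6, 0.1, 0.2]
width: 0.0941
finger_force: 0.0
t 5.45 pos [ 0.6179 -0.279   0.1227] rot [-3.1413e+00 -2.0000e-03 -7.1380e-01] F [-0.6  0.1  0.2] w 0.0941 ff 0.0 q6 1.78
shift [-0.009  0.005  0.029] turn [-0.    -0.004 -0.003]
```

```bash
python3 -m handwheel '[[0,0,0,0,0,0],[0,0,0,0,0,0],[0,0,0,0,0,0],[0,0,0,0,0,0],[0,0,0,0,0,0],[0,0,0,0,0,0],[0,0,0,0,0,0],[0,0,0,0,0,0],[0,0,0,0,0,0],[0,0,0,0,0,0]]' 1; python3 g.py .6159 -.2785 .117 -.712
python3 - <<'E'
from bench import viewer
import cv2
im=viewer.snapshot("top"); cv2.imwrite("pics/t3.png",cv2.resize(im[135:255,280:420,::-1],None,fx=5,fy=5,interpolation=cv2.INTER_CUBIC))
E
```

```text
time: 6.28
tool_pos: [0.6176, -0.2784, 0.1214]
ee_rot: [3.142, 0.0, -0.713]
wrist_force: [0.2, 0.5, -0.6]
width: 0.0309
finger_force: 0.0
t 6.28 pos [ 0.6176 -0.2784  0.1214] rot [ 3.1415  0.     -0.7133] F [ 0.2  0.5 -0.6] w 0.0309 ff 0.0 q6 1.78
shift [-0.006  0.006  0.022] turn [ 0.     0.    -0.003]
```

View pics/t3.png

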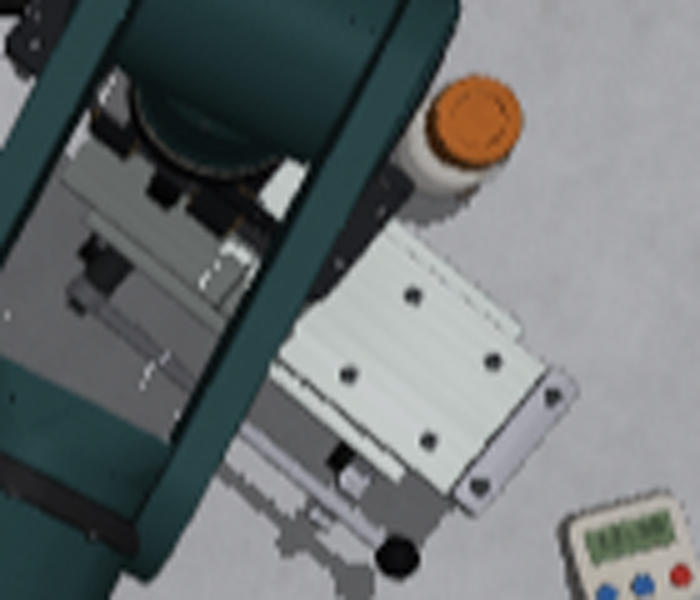

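The plate hasn't moved, the hook is closed (ball at (397,557)), and the fingers are still closing around the grip.

```bash
python3 -m handwheel '[[-0.006,0.006,0.015,0,0,0],[-0.006,0.006,0.015,0,0,0],[-0.006,0.006,0.015,0,0,0],[-0.006,0.006,0.015,0,0,0],[-0.006,0.006,0.015,0,0,0],[-0.006,0.006,0.015,0,0,0],[-0.006,0.006,0.015,0,0,0]]' 1; python3 g.py .6159 -.2785 .117 -.712
```

```text
time: 6.92
tool_pos: [0.6157, -0.2785, 0.118]
ee_rot: [3.141, 0.001, -0.713]
wrist_force: [-0.5, -0.6, -1.9]
width: 0.0158
finger_force: 30.0
t 6.92 pos [ 0.6157 -0.2785  0.118 ] rot [ 3.1413e+00  7.0000e-04 -7.1350e-01] F [-0.5 -0.6 -1.9] w 0.0158 ff 30.0 q6 1.78
shift [ 0.001 -0.001  0.005] turn [ 0.001  0.001 -0.003]
```

```bash
python3 g.py .5369 -.3717 .112 -.720; python3 -m handwheel '[[0,0,0.01,0,0,0],[0,0,0.02,0,0,0],[0,0,0.03,0,0,0],[0,0.03,0.03,0,0,0],[0,0.07,0.03,0,0,0],[0,0.11,0.03,0,0,0],[0,0.15,0.03,0,0,0],[0,0.19,0.03,0,0,0.01],[0,0.22,0.03,0,0,0.015],[0,0.22,0.03,0,0,0.015]]' 1; python3 g.py .5369 -.3717 .118 -.720
```

```text
t 6.92 pos [ 0.6157 -0.2785  0.118 ] rot [ 3.1413e+00  7.0000e-04 -7.1350e-01] F [-0.5 -0.6 -1.9] w 0.0158 ff 30.0 q6 1.78
shift [0.007 0.61  0.03 ] turn [0.001 0.001 0.012]
time: 7.75
tool_pos: [0.5902, -0.3119, 0.1179]
ee_rot: [-3.137, -0.009, -0.72]
wrist_force: [2.4, 2.3, 11.0]
width: 0.016
finger_force: 30.0
t 7.75 pos [ 0.5902 -0.3119  0.1179] rot [-3.1372 -0.0091 -0.7204] F [ 2.4  2.3 11. ] w 0.016 ff 30.0 q6 1.72
shift [-0.003  0.401 -0.002] turn [-0.008 -0.017 -0.001]
```

```bash
python3 -m handwheel '[[0,0.04,0,0,0,0],[0,0.08,0,0,0,0],[0,0.12,0,0,0,0],[0,0.16,0,0,0,0],[0,0.2,0,0,0,0],[0,0.24,0,0,0,0],[0,0.28,0,0,0,0],[0,0.31,0,0,0,0],[0,0.33,0,0,0,0],[0,0.34,0,0,0,0]]' 1; python3 g.py .5369 -.3717 .118 -.720
python3 - <<'E'
from bench import viewer
import cv2
for n,a in(("top",(135,255,280,420)),("side",(130,250,215,375))):
    im=viewer.snapshot(n); cv2.imwrite(f"pics/{n}4.png",cv2.resize(im[a[0]:a[1],a[2]:a[3],::-1],None,fx=5,fy=5,interpolation=cv2.INTER_CUBIC))
E
```

```text
time: 8.58
tool_pos: [0.5463, -0.362, 0.1182]
ee_rot: [-3.135, -0.009, -0.72]
wrist_force: [4.6, 5.6, 11.1]
width: 0.0159
finger_force: 30.0
t 8.58 pos [ 0.5463 -0.362   0.1182] rot [-3.1351 -0.0094 -0.7197] F [ 4.6  5.6 11.1] w 0.0159 ff 30.0 q6 1.62
shift [-0.003  0.068  0.   ] turn [-0.012 -0.018  0.001]
```

View pics/side4.png

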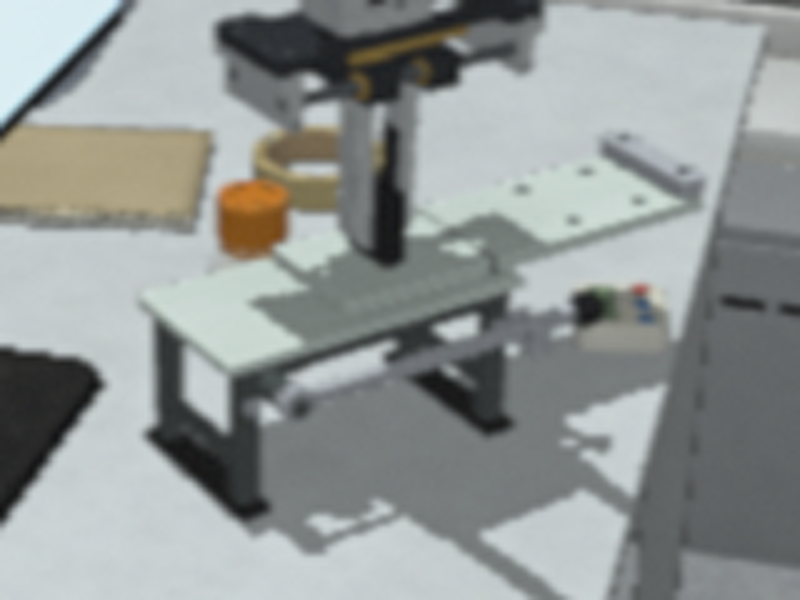

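The plate is flat and sticking out with the line's near end at about (490,262), the stand's front near corner at (522,283), and its rear corners at (140,302) and (234,376). I'll refit the stand from these and predict where the line should be.

```bash
cat > b.py <<'E'
from h import *
S2=lambda c:S(c,5,(215,130))
st=[("top",(-.1,.05,.1),T((405,476))),("top",(-.1,-.05,.1),T((521,331))),("top",(.1,.05,.1),T((88,218))),("top",(.1,-.05,.1),T((213,72))),
 ("side",(.1,.05,.1),S2((234,376))),("side",(-.1,.05,.1),S2((522,283))),("side",(.1,-.05,.1),S2((140,302)))]
r=fit(st).x
def wor(q,l): c,s=np.cos(q[2]),np.sin(q[2]); return np.array([q[0]+c*l[0]-s*l[1],q[1]+s*l[0]+c*l[1],l[2]])
def loc(q,X): c,s=np.cos(q[2]),np.sin(q[2]); d=np.array(X)[:2]-q[:2]; return np.array([c*d[0]+s*d[1]+.1,-s*d[0]+c*d[1]])
print("stand",r,fit(st).fun.round(1))
o=robot.get_obs(); y=o["ee_rot"][2]+np.pi/2
m=np.r_[wor([*o["tool_pos"][:2],y],(-.055,0,0))[:2],y]
print("mark est",m,"in edge",loc(r,m),"yaw err",y-r[2])
cv=lambda p,o,s:((p-o+.5)*s-.5).round(0)
for nm,l in(("line+y",(0,.04,.11)),("line-y",(0,-.04,.11)),("nose+y",(-.16,.04,.11)),("nose-y",(-.16,-.04,.11)),("tail+y",(.1,.04,.11)),("tail-y",(.1,-.04,.11))):
  print(nm,"side",cv(proj("side",wor(m,l)),(215,130),5),"top",cv(proj("top",wor(m,l)),(280,135),5))
for b in(.05,-.05): print("edge",b,cv(proj("side",wor(r,(-.1,b,.1))),(215,130),5),cv(proj("top",wor(r,(-.1,b,.1))),(280,135),5))
E
python3 b.py
```

```text
stand [ 0.56571077 -0.33719161  0.85921742] [-1.   1.9  1.4 -0.8 -1.3  1.4 -0.5 -0.7 -0.9 -1.6  0.4 -1.7 -1.1 -1.5]
mark est [ 0.50987883 -0.40352794  0.85097425] in edge [ 0.01330144 -0.00103633] yaw err -0.008243167614301772
line+y side [[494. 257.]] top [[395. 450.]]
line-y side [[413. 206.]] top [[500. 323.]]
nose+y side [[704. 193.]] top [[652. 663.]]
nose-y side [[619. 147.]] top [[755. 535.]]
tail+y side [[350. 301.]] top [[236. 317.]]
tail-y side [[272. 246.]] top [[341. 191.]]
edge 0.05 [[524. 274.]] [[400. 486.]]
edge -0.05 [[421. 210.]] [[528. 327.]]
```

View pics/top4.png

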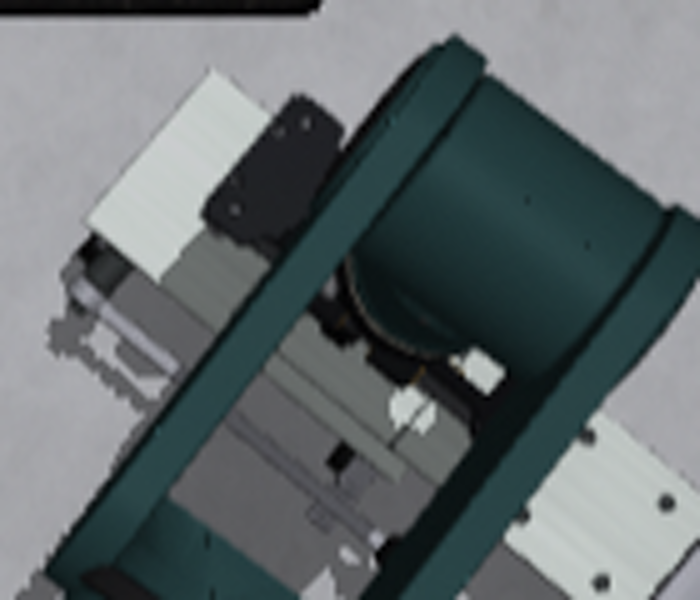

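The top view agrees: the line runs through (430,405) and (390,447), about 13 mm short of the edge. Now the last stretch.

```bash
python3 -m handwheel '[[0,0.015,0,0,0,0],[0,0.03,0,0,0,0],[0,0.045,0,0,0,0],[0,0.055,0,0,0,0],[0,0.06,0,0,0,0],[0,0.06,0,0,0,0],[0,0.06,0,0,0,0],[0,0.06,0,0,0,0]]' 1; python3 b.py
python3 - <<'E'
from bench import viewer
import cv2, numpy as np
t=viewer.snapshot("top"); s=viewer.snapshot("side")
cv2.imwrite("top_raw5.png",t[:,:,::-1]);cv2.imwrite("side_raw5.png",s[:,:,::-1])
a=t[205:245,335:390]; b=s[160:200,280:335]
f=lambda x:cv2.resize(x[:,:,::-1],None,fx=7,fy=7,interpolation=cv2.INTER_CUBIC)
im=np.hstack([f(a),f(b)]); im=np.clip(im.astype(float)*1.5,0,255).astype(np.uint8); print(im.shape); cv2.imwrite("pics/f5.png",im)
E
```

```text
time: 9.35
tool_pos: [0.5387, -0.3706, 0.1182]
ee_rot: [-3.135, -0.009, -0.719]
wrist_force: [4.6, 4.4, 11.0]
width: 0.0157
finger_force: 30.0
stand [ 0.56571077 -0.33719161  0.85921742] [-1.   1.9  1.4 -0.8 -1.3  1.4 -0.5 -0.7 -0.9 -1.6  0.4 -1.7 -1.1 -1.5]
mark est [ 0.50243376 -0.41201886  0.8515392 ] in edge [ 0.00200914 -0.00094277] yaw err -0.007678214493106461
line+y side [[510. 253.]] top [[414. 465.]]
line-y side [[428. 202.]] top [[518. 338.]]
nose+y side [[718. 189.]] top [[670. 677.]]
nose-y side [[632. 143.]] top [[773. 549.]]
tail+y side [[367. 296.]] top [[254. 332.]]
tail-y side [[288. 242.]] top [[359. 206.]]
edge 0.05 [[524. 274.]] [[400. 486.]]
edge -0.05 [[421. 210.]] [[528. 327.]]
(280, 770, 3)
```

View pics/f5.png

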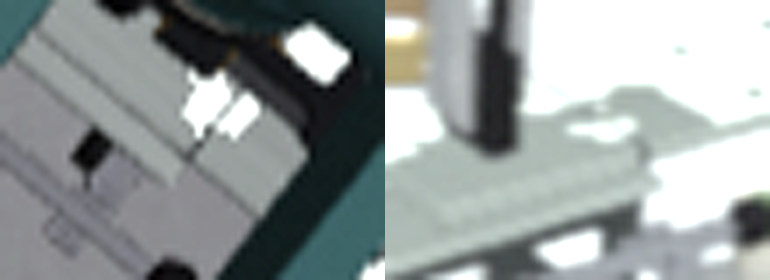

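The final crop shows the line from (230,95) to (190,157) meeting the plate's side almost at the end of the stand's strip, around (175,183). I'll measure the gap numerically by rectifying the images into the stand frame.

```bash
cat > c.py <<'E'
from b import *
import cv2
def rect(f,n,z,xs,ys):
    im=cv2.imread(f,0); X,Y=np.meshgrid(xs,ys); c,s=np.cos(r[2]),np.sin(r[2])
    W=np.c_[(r[0]+c*(X-.1)-s*Y).ravel(),(r[1]+s*(X-.1)+c*Y).ravel(),np.full(X.size,z)]
    p=proj(n,W).astype(np.float32); return cv2.remap(im,p[:,0].reshape(X.shape),p[:,1].reshape(X.shape),cv2.INTER_LINEAR)
xs=np.arange(-.016,.0165,.001)
print("x mm",(xs*1e3).round().astype(int))
for f,n in(("top_raw0.png","top"),("top_raw5.png","top"),("side_raw0.png","side"),("side_raw5.png","side")):
    for y in (.040,.042,.044,.046,.048): print(f,"edge y",y,rect(f,n,.1,xs,[y])[0])
    if "5" in f:
        for y in(.036,.033,.03,.027,.024,.02,.016): print(f,"line y",y,rect(f,n,.11,xs,[y])[0])
E
python3 c.py | sed -n '/x mm/,$p'
```

```text
x mm [-16 -15 -14 -13 -12 -11 -10  -9  -8  -7  -6  -5  -4  -3  -2  -1   0   1
   2   3   4   5   6   7   8   9  10  11  12  13  14  15  16]
top_raw0.png edge y 0.04 [100 103 102  95  95 101  92  82  94  97  88  90  95  92  88  94 101 105
  99  96 105 110  97 103 112 101  89 110 114 100 111 121 118]
top_raw0.png edge y 0.042 [ 76  78  80  79  79  82  81  79  77  77  79  78  75  77  79  75  74  77
  77  98 118 132 130 132 134 136 139 142 145 149 149 144 136]
top_raw0.png edge y 0.044 [ 82  82  82  82  82  82  83  83  82  81  82  82  82  83  83  83  82  92
 114 146 160 166 175 180 174 176 181 180 177 181 181 175 166]
top_raw0.png edge y 0.046 [ 82  82  82  82  82  82  82  83  83  82  83  83  83  83  82  83  88  96
 114 142 164 181 182 181 181 181 181 181 180 181 181 180 180]
top_raw0.png edge y 0.048 [ 83  83  82  82  82  82  82  82  82  82  82  82  82  82  82  83  83  98
 119 146 162 164 167 168 168 165 165 166 168 167 165 168 171]
top_raw5.png edge y 0.04 [83 81 82 84 86 85 84 83 83 82 79 82 83 81 80 84 84 81 79 76 75 77 80 84
 87 91 93 93 92 90 94 96 95]
top_raw5.png edge y 0.042 [ 9
[... 3789 characters left out ...]
 139 143 147 151 154 155 156 156 154 150 148 144 141]
side_raw5.png line y 0.027 [121 121 120 120 120 120 121 120 122 124 126 129 136 141 145 149 151 154
 158 159 160 164 169 174 179 181 180 177 174 171 164 158 151]
side_raw5.png line y 0.024 [120 120 120 120 121 121 123 126 127 132 140 147 155 161 165 171 175 173
 171 170 172 175 178 183 186 189 191 192 188 182 174 165 157]
side_raw5.png line y 0.02 [120 120 121 122 123 125 129 137 145 154 162 170 175 179 177 175 173 172
 172 173 174 180 185 192 195 193 191 188 183 177 171 162 157]
side_raw5.png line y 0.016 [120 120 120 122 125 129 134 138 145 151 156 158 160 161 162 162 161 161
 163 165 169 171 174 176 178 179 180 180 179 183 179 176 172]
```

```bash
python3 -m handwheel '[[0,0.004,0,0,0,0],[0,0.008,0,0,0,0],[0,0.008,0,0,0,0],[0,0.008,0,0,0,0],[0,0.008,0,0,0,0],[0,0.008,0,0,0,0],[0,0.008,0,0,0,0],[0,0.008,0,0,0,0]]' 1
python3 - <<'E'
from bench import viewer
import cv2
for n in("top","side"): cv2.imwrite(n+"_raw5.png",viewer.snapshot(n)[:,:,::-1])
E
python3 c.py | grep -A1 -E "x mm|mark est|5.png edge y 0.046|5.png line y 0.03[36]"
```

```text
time: 10.12
tool_pos: [0.5378, -0.3717, 0.1182]
ee_rot: [-3.135, -0.009, -0.719]
wrist_force: [4.2, 5.7, 12.0]
width: 0.0158
finger_force: 30.0
mark est [ 0.50153247 -0.41301813  0.85172331] in edge [ 0.00066379 -0.00091275] yaw err -0.007494107878431189
line+y side [[512. 252.]] top [[416. 466.]]
--
x mm [-16 -15 -14 -13 -12 -11 -10  -9  -8  -7  -6  -5  -4  -3  -2  -1   0   1
   2   3   4   5   6   7   8   9  10  11  12  13  14  15  16]
--
top_raw5.png edge y 0.046 [ 93  93  93  93  94  94  94  94  94  93  93  93  94  94  94  94  94  93
  94 102 108 112 111 110 110 110 110 110 110 110 110 110 109]
--
top_raw5.png line y 0.036 [103 103 103 103 103 104 104 103 103 104 103 102 103 104 104 103 102  96
  86  74  75  84  94  98 104 105 103 102 104 102 101 101 103]
top_raw5.png line y 0.033 [104 104 104 105 105 105 105 105 104 104 104 105 105 105 105 105 102  95
  83  73  68  71  88  99 106 107 106 106 107 106 106 106 106]
--
side_raw5.png edge y 0.046 [192 192 192 192 193 194 194 194 194 194 194 193 192 189 187 182 175 168
 159 151 142 134 130 127 125 124 124 125 125 125 125 124 124]
--
side_raw5.png line y 0.036 [124 123 123 123 122 123 123 123 123 122 121 120 118 115 111 109 107 106
 104 107 111 115 119 123 126 129 131 131 132 131 129 126 125]
side_raw5.png line y 0.033 [121 121 121 121 121 121 121 121 121 120 119 118 116 115 113 111 111 113
 116 119 124 129 134 138 140 142 142 142 140 140 138 136 133]
```

The line is within about 1 mm of the edge in both views. It is square to the edge and centred, and still held with about 12 N downward. Handing in.

```bash
python3 -c "
from bench import robot
print(robot.close_job())"
```

```text
the job is handed in; nothing more can be done
None
```

I swung the hook fully down, then slid the plate out until the scribed line was within about 1 mm of the front edge (by my measurement), centred and square. I handed the job in at about 10 s with the gripper still holding the plate flat; the hand-in gave no verdict.

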